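# Mix the blue-capped bottle by turning it over

## Robot

A 6-joint arm with a two-finger parallel gripper is mounted at the origin on the work surface. World frame = base frame: x ahead of the robot, y to its left, z up, the work surface at z = 0. Lengths are in m, angles in degrees, forces in N, time in s.
With the tool pointing down it reaches from about 0.4 to 0.825 m from the base axis. Payload 7 kg.
Tool frame: the origin (TCP) lies midway between the tips of the shut fingers; the grasp point (between the pads) lies 19 mm behind it; z points along the fingers, y is the line along which they close (so a half turn about z gives the same grasp; the last joint's range is limited). The gripper opens to 88 mm and grips with 3 to 60 N. Pads are 19 mm wide; open, the fingers measure 130 mm over their backs; the gripper's body (78 mm by 193 mm) begins 47 mm behind the grasp point.
Start: joints at [81.137, 20.546, 0.682, 0, -70.136, -16.507], TCP at [0.289, 0.61, 0.227] pointing down, gripper open.
Joint ranges: [-176.03, 176.03], [-82.01, 121.73], [-58.28, 71.71], [-173.87, 95.51], [-174.79, -0.11], [-173.66, 173.66]. Speed limits (degrees/s): [136.94, 136.94, 172.46, 180, 180, 180].

## Interface

Orientations are given as [roll, pitch, yaw] about the fixed x, y, z axes, in that order (R = Rz(yaw) Ry(pitch) Rx(roll)).
In Python, from plant import r, eyes, workorder gives the robot as it stands.
- The arm moves only by the tool step_arm, never from a script. Its argument "plan" is a list of rows, each a list of 5 numbers: the shift along the tool's x, y, z each as a share of 25 cm, from -1 to 1, then the turn about the tool's z as a share of 60 degrees, from -1 to 1, then the finger opening in mm, from 0 to 87.6. In form: [[x, y, z, turn, jaw], ...]. A call has 1 to 12 rows; each row is the pose to reach, as a shift and turn from the pose commanded when the call began, along the tool's axes at that moment; what a row does not reach only later rows make up. A row lasts 1/12 s, in which the tool goes at most 41.7 mm and 7.16 degrees, less where a joint would pass 70% of its speed; a pose out of reach is approached as far as the arm can. A call with a number of a shift or a turn outside -1 to 1 is refused whole. A call with a gripper value outside its range is refused whole. The fingers move at their own pace and stop on an object; "newtons" is the grip in N (left out, the last holds). Time passes only in rows, so rows that repeat a pose let the fingers close. It gives the time, the measured TCP pose, the force, the opening and the grip force at its end, in the units of the state.
- r.get_state(): the state, without advancing time (a new reading comes with each control period).
- eyes.capture(name): name is "side" or "top"; returns the picture (480x640x3 uint8, red, green, blue); there is no depth.
- eyes.camera_model(name): a dict with "fov_y" (degrees; the focal length in pixels is half the picture's height over the tangent of half this angle, whatever the lens; pixels are square), "cx", "cy" (the principal point, pixels), "k1" (the pictures are not rectified: a ray, as slopes to the right and down, at radius r is drawn at 1 + k1 r^2 times it, then the intrinsics apply), "world_to_cam" (4x4, takes a point from world to camera coordinates). Camera axes: x right, y up, looking along -z (the intrinsics and any distortion apply to the point x, -y, -z); pixel columns grow to the right and rows downward; lengths in m; the calibration is good to about 2 mm. A picture is of the moment at which its call begins. camera_model takes no time and is no camera call.
- workorder.close_job(): hands the job in; it is judged then, once.
The state is a dict: "time_s": time; "joints": joint angles; "qd": joint speeds; "joint_torque": joint torques, N m; "tcp_pos": TCP position; "eef_rot": TCP orientation; "contact_force": force on the tool from outside, world axes, zero at the start; "moment": the same for the moment, N m; "gripper_width": finger opening in m; "gripper_force": force on a finger pad.
Only numpy, scipy, OpenCV 4.12 (cv2) and the standard library are available. Lean on these libraries where they do the work, as an engineer would, in place of code of your own. Each camera call takes 0.05 s, during which the arm holds its last target. There are 200 camera calls.

## Task

Mix the blue-capped bottle: with the crank on its stand, turn the bottle fully upside down, let it rest there for two seconds, then turn it back upright and let go of the crank. Do not turn the red-capped bottle, and leave the beaker and the little jar standing where they are.

Things in the scene. Friction and masses are not known exactly. Their poses are not given: they have to be found in the camera images.
- blue_crank (a point): Middle of the crank handle (yellow, level, 20 mm thick, reaching 52 mm from here towards the bottle, 36 mm outwards) of the mixer with the blue-capped bottle. z: bottle's axis, base to cap, up when upright. y: level, along handle, outwards. Axle parallel to y, 45 mm from here along -z, 120 mm above bench; turns 195 degrees either way, 3 to 4 N at handle, stays as left.
- red_crank (a point): Same point and axes on the equal mixer with the red-capped bottle. Each mixer: fixed base 130 x 150 mm, two uprights 135 mm high, between them a glass bottle 70 mm wide, 140 mm tall, clamped by its middle on the axle, 138 mm from the handle's middle. The handle circles 45 mm about the axle, above it when upright; it is a free-spinning sleeve, so a gripper pointing down can hold it all round.
- beaker: empty clear glass beaker, 68 mm across and 90 mm tall, loose on the bench beyond the mixers; origin at the centre of its underside, z up.
- jar: small amber glass jar with a white cap, 52 mm across and 75 mm tall, loose on the bench beyond the mixers; origin at the centre of its underside, z up.
Not all that is in view belongs to the job. Of the things that look like the jar, take the one that is farthest from the robot's base at the start.

How it is judged:
By the outcome, as a careful person would: the job done as asked, in the order asked, and still so for the second after the job is handed in, with the robot touching nothing.
It also fails if it takes over 51 s, if anything falls off the work surface, if the arm or the gripper's body presses on something with over 40 N, if the wrist force passes 120 N, or if a joint passes its speed limit or range.

## Working session

There is one attempt and no reset: what is moved stays moved. The work goes in short steps, Python scripts to look and compute and a tool call to move; the robot and the scene stay as the last step left them, time stands still between calls to the robot, and variables do not carry over. Pictures are saved under pics/ and viewed, at most 10 in all, crops included, and the job is handed in when it is done.

Besides the shell and the picture viewer there is one more tool, called after ">>>" by a JSON object that holds its "fn" and its "kwargs", one argument or row to a line. step_arm: Moves the arm, as the interface text tells. Its arguments: {"type":"object","properties":{"plan":{"type":"array"},"newtons":{"type":"number"}},"required":["plan"]}

```bash
mkdir -p pics; ls; python3 - <<'E'
from plant import r,eyes,workorder
import cv2,numpy as np
for n in("side","top"):
    cv2.imwrite(f"pics/{n}0.png",eyes.capture(n)[...,::-1]); m=eyes.camera_model(n); print(n,m)
s=r.get_state();print(s)
E
```

```text
pics
side {'fov_y': 50.01231096763581, 'cx': 319.7585554961811, 'cy': 235.90069970434735, 'k1': 0.024432334673131266, 'world_to_cam': array([[ 0.75674061, -0.65370769,  0.00314743, -0.48432783],
       [ 0.31804016,  0.37236539,  0.87189132, -0.31557264],
       [-0.57113406, -0.65879456,  0.48968931, -0.66304822],
       [ 0.        ,  0.        ,  0.        ,  1.        ]])}
top {'fov_y': 54.039504714228265, 'cx': 324.6688799505573, 'cy': 238.22570501221946, 'k1': 0.02600070834661619, 'world_to_cam': array([[-0.01241756, -0.99985218,  0.01189185, -0.02774845],
       [ 0.99135988, -0.01075726,  0.13072825, -0.62284929],
       [-0.13058101,  0.01341243,  0.99134692, -0.98415268],
       [ 0.        ,  0.        ,  0.        ,  1.        ]])}
{'time_s': 0.1, 'joints': array([ 8.11353437e+01,  2.05876787e+01,  6.37351153e-01, -1.83130092e-02,
       -7.01376967e+01, -1.65087118e+01]), 'qd': array([ 0.0524133 , -0.13244368,  0.00898125,  0.11383423, -0.09006645,
       -0.04475081]), 'joint_torque': array([-1.98749483e-03, -5.84162056e+01,  2.93751651e+01,  7.01559708e+00,
        1.01254944e-02, -4.89086165e-05]), 'tcp_pos': array([0.28905743, 0.60945984, 0.22569796]), 'eef_rot': array([ 1.79910712e+02, -8.50892207e-03, -2.53795967e+01]), 'contact_force': array([-0.28146227, -0.82182232, -0.07292625]), 'moment': array([ 0.01086127, -0.01583008,  0.05221238]), 'gripper_force': 0.0, 'gripper_width': 0.08771968008074571}
```

View pics/side0.png

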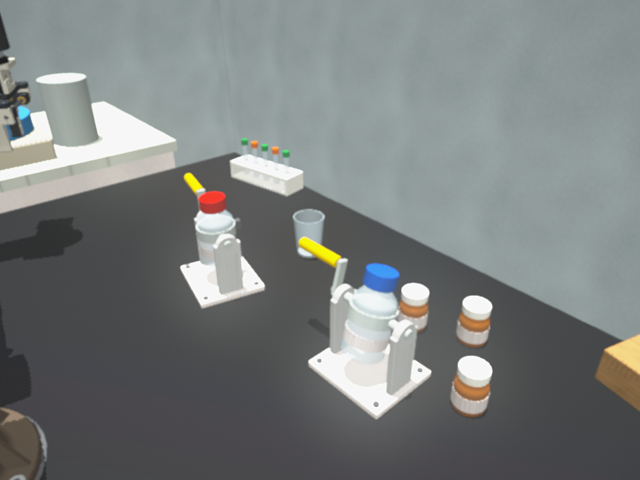

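View pics/top0.png

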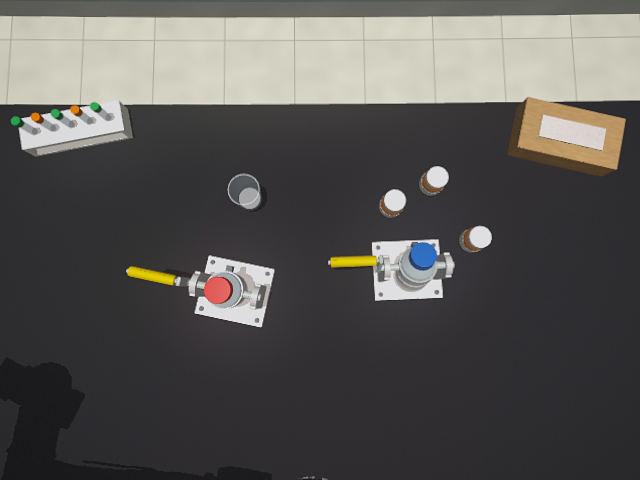

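The side view shows the blue mixer's yellow handle from about (302,243) to (338,262), and the top view shows it at (331,262)–(377,261). The red mixer's handle is at side (193,183), top (150,275). Candidates for the wanted crank are therefore top (354,262), next to the blue cap, and top (150,275), next to the red cap. I take the first. There are three jars, at top (434,178), (393,202) and (478,238). The farthest is (434,178), and I'll avoid all of them.

```bash
cat > h.py <<'E'
from plant import r,eyes,workorder
import cv2,numpy as np
from scipy.optimize import least_squares
M={n:eyes.camera_model(n) for n in("side","top")}
def proj(n,p):
    m=M[n];c=m["world_to_cam"]@np.r_[p,1];f=240/np.tan(np.radians(m["fov_y"]/2))
    s=np.array([c[0],-c[1]])/-c[2];s=s*(1+m["k1"]*s@s);return f*s+[m["cx"],m["cy"]]
def tri(a,b):
    q=least_squares(lambda p:np.r_[proj("side",p)-a,proj("top",p)-b],[.6,0,.15]);return q.x.round(4),np.abs(q.fun).max().round(1)
def onz(n,uv,z):
    return least_squares(lambda p:proj(n,np.r_[p,z])-uv,[.6,0]).x.round(4)
def yellow(im,x0):
    h=cv2.cvtColor(im,cv2.COLOR_RGB2HSV);m=cv2.inRange(h,(22,150,80),(35,255,255));m[:,:x0]=0
    ys,xs=np.nonzero(m);P=np.c_[xs,ys].astype(np.float32)
    c=P.mean(0);d=np.linalg.svd(P-c,full_matrices=False)[2][0];d*=np.sign(d[0]);t=(P-c)@d
    return c,c+d*t.min(),c+d*t.max()
E
python3 - <<'E'
from h import *
a=cv2.imread("pics/side0.png")[...,::-1].copy();b=cv2.imread("pics/top0.png")[...,::-1].copy()
A=yellow(a,260);B=yellow(b,260);print(A,B)
for i in range(3):print(tri(A[i],B[i]))
print("cap",tri((381,277),(423,256)))
for uv in((373,241),(438,240),(442,298),(376,300)):print("plate",onz("top",uv,.012))
for uv in((376,411),(430,372),(310,370)):print("plate s",onz("side",uv,.012))
print("jars",[onz("top",u,.075) for u in((437,177),(395,200),(480,237))],"beaker",onz("top",(243,190),.09), "red", onz("top",(150,275),.165))
c=cv2.resize(a[220:420,280:500],None,fx=2.7,fy=2.7,interpolation=cv2.INTER_CUBIC);cv2.imwrite("pics/c.png",c[...,::-1])
E
```

```text
(array([319.64243, 251.31111], dtype=float32), array([299.5352 , 240.04485], dtype=float32), array([337.59436, 261.36975], dtype=float32)) (array([352.88422, 261.01053], dtype=float32), array([330.11456, 261.90765], dtype=float32), array([376.04327, 260.09808], dtype=float32))
(array([ 0.5628, -0.0871,  0.1647]), np.float64(0.5))
(array([ 0.5592, -0.0421,  0.1681]), np.float64(0.7))
(array([ 0.5634, -0.1307,  0.1658]), np.float64(0.2))
cap (array([ 0.5694, -0.218 ,  0.1779]), np.float64(0.3))
plate [ 0.6189 -0.1436]
plate [ 0.6195 -0.2895]
plate [ 0.4905 -0.2926]
plate [ 0.4878 -0.1468]
plate s [ 0.4978 -0.2897]
plate s [ 0.6201 -0.2909]
plate s [ 0.4781 -0.1636]
jars [array([ 0.7478, -0.2771]), array([ 0.6985, -0.1854]), array([ 0.6171, -0.3621])] beaker [0.7198 0.1355] red [0.5401 0.2956]
```

View pics/c.png

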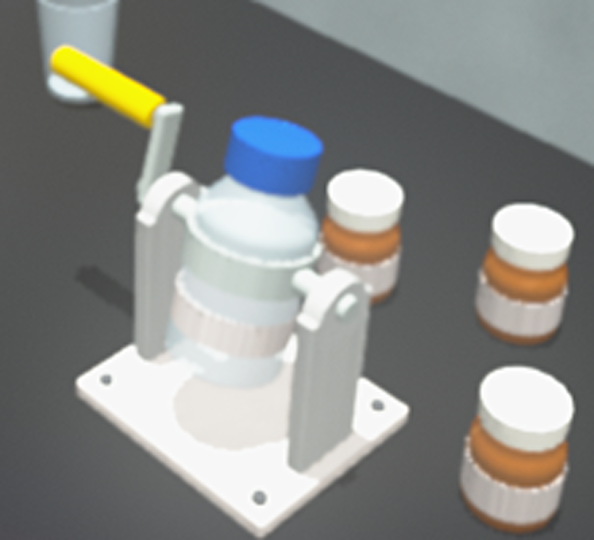

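>>> {"fn": "step_arm", "kwargs": {
  "plan": [
    [0.2,0.2,-0.15,0,87],
    [0.72,0.68,-0.15,0,87],
    [0.72,0.68,-0.15,0,87],
    [0.72,0.68,-0.15,0,87],
    [0.72,0.68,-0.15,0,87],
    [0.72,0.68,-0.15,0,87],
    [0.72,0.68,-0.15,0,87],
    [0.72,0.68,-0.15,0,87]
  ],
  "newtons": 20
}}

```text
time_s: 0.77
tcp_pos: [0.3797, 0.3771, 0.2648]
eef_rot: [-179.9, 0.0, -25.5]
contact_force: [-0.6, 0.6, 0.0]
gripper_width: 0.0868
gripper_force: 0.0
```

>>> {"fn": "step_arm", "kwargs": {
  "plan": [
    [0.72,0.68,0,0,87],
    [0.72,0.68,0,0,87],
    [0.72,0.68,0,0,87],
    [0.72,0.68,0,0,87],
    [0.72,0.68,0,0,87],
    [0.72,0.68,0,0,87],
    [0.72,0.68,0,0,87]
  ]
}}

```text
time_s: 1.35
tcp_pos: [0.47, 0.1444, 0.2637]
eef_rot: [179.9, 0.0, -25.6]
contact_force: [0.0, 0.6, 1.0]
gripper_width: 0.0869
gripper_force: 0.0
```

>>> {"fn": "step_arm", "kwargs": {
  "plan": [
    [0.71,0.65,0,1,87],
    [0.71,0.65,0,1,87],
    [0.71,0.65,0,1,87],
    [0.71,0.65,0,1,87],
    [0.71,0.65,0,1,87],
    [0.71,0.65,0,1,87],
    [0.71,0.65,0,1,87],
    [0.71,0.65,0,1,87],
    [0.71,0.65,0,1,87],
    [0.71,0.65,0,1,87]
  ]
}}

```text
time_s: 2.18
tcp_pos: [0.5601, -0.0739, 0.2631]
eef_rot: [179.9, 0.0, -85.5]
contact_force: [0.5, -0.7, 0.4]
gripper_width: 0.0872
gripper_force: 0.0
```

>>> {"fn": "step_arm", "kwargs": {
  "plan": [
    [0,0,0.1,0.06,87],
    [0,0,0.1,0.06,87]
  ]
}}

```text
time_s: 2.35
tcp_pos: [0.558, -0.0734, 0.2351]
eef_rot: [179.7, 0.0, -89.0]
contact_force: [-1.4, 0.5, -2.0]
gripper_width: 0.087
gripper_force: 0.0
```

```bash
python3 - <<'E'
from h import *
a=eyes.capture("side");b=eyes.capture("top")
cv2.imwrite("pics/s1.png",cv2.resize(np.vstack([a[150:430,250:570],b[150:350,250:570]]),None,fx=1.2,fy=1.2)[...,::-1])
s=r.get_state();print(s["time_s"],s["tcp_pos"],s["eef_rot"],s["joints"])
E
```

```text
2.45 [ 0.55924821 -0.07393512  0.23836006] [ 1.79853997e+02 -3.01509510e-02 -8.87475184e+01] [ 1.23469749e+01  9.78896305e+00 -1.24216268e+01  1.61025721e-03
 -6.79384865e+01 -1.10951385e+01]
```

View pics/s1.png

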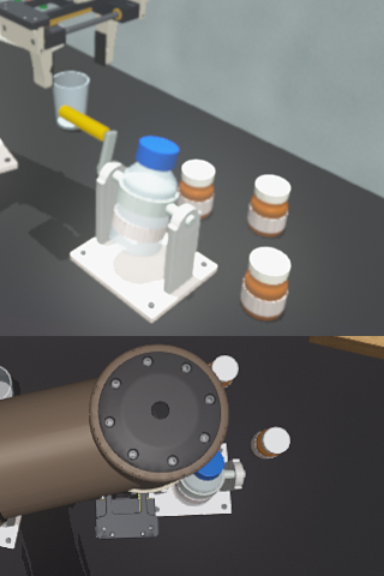

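The crop shows the handle free at crop (85,122) and the open fingers above and beyond it, straddling it along x. The bottle is nearly upright. I'll check the projection, then descend.

```bash
python3 - <<'E'
from h import *
print(proj("side",[.559,-.074,.238]),proj("side",[.559+.05,-.074,.238]),proj("side",[.559-.05,-.074,.238]))
# tilt: model handle midpoint vs axle
for e in ([.561,-.044,.165],[.561,-.132,.165],[.555,-.044,.165],[.555,-.132,.165]):print(proj("side",e),proj("top",e))
E
```

```text
[312.08331842 209.34308653] [335.36933493 200.560436  ] [287.10986899 218.75843601]
[301.78715793 241.59835023] [330.58400164 261.72259875]
[336.79945792 262.67562076] [376.83125981 261.2013267 ]
[299.03149852 242.74916208] [330.62853855 264.87643122]
[333.99488451 263.99744175] [376.91713413 264.35152469]
```

>>> {"fn": "step_arm", "kwargs": {
  "plan": [
    [0,-0.008,0.2,0,87],
    [0,-0.008,0.3,0,87],
    [0,-0.008,0.37,0,87],
    [0,-0.008,0.37,0,87],
    [0,-0.008,0.37,0,10],
    [0,-0.008,0.37,0,10],
    [0,-0.008,0.37,0,10],
    [0,-0.008,0.37,0,10],
    [0,-0.008,0.37,0,10],
    [0,-0.008,0.37,0,10],
    [0,-0.008,0.37,0,10],
    [0,-0.008,0.37,0,10]
  ],
  "newtons": 35
}}

```text
time_s: 3.45
tcp_pos: [0.5616, -0.0745, 0.1468]
eef_rot: [-180.0, 0.0, -89.0]
contact_force: [0.9, -0.3, 0.3]
gripper_width: 0.0392
gripper_force: 0.0
```

```bash
python3 - <<'E'
from h import *
b=cv2.imread("pics/top0.png")[...,::-1]
for uv in((384,267),(447,265)):print(onz("top",uv,.135))
s=r.get_state();print(s["time_s"],s["tcp_pos"],s["eef_rot"],s["contact_force"],s["gripper_width"],s["gripper_force"])
c=cv2.resize(b[225:315,320:470],None,fx=5,fy=5,interpolation=cv2.INTER_CUBIC);cv2.imwrite("pics/c2.png",c[...,::-1])
E
```

```text
[ 0.5519 -0.1495]
[ 0.5544 -0.2734]
3.45 [ 0.56162317 -0.07446149  0.1467941 ] [-1.79981671e+02  1.47707583e-03 -8.89686113e+01] [ 0.87653095 -0.28387564  0.2793149 ] 0.039224306495213836 0.0
```

View pics/c2.png

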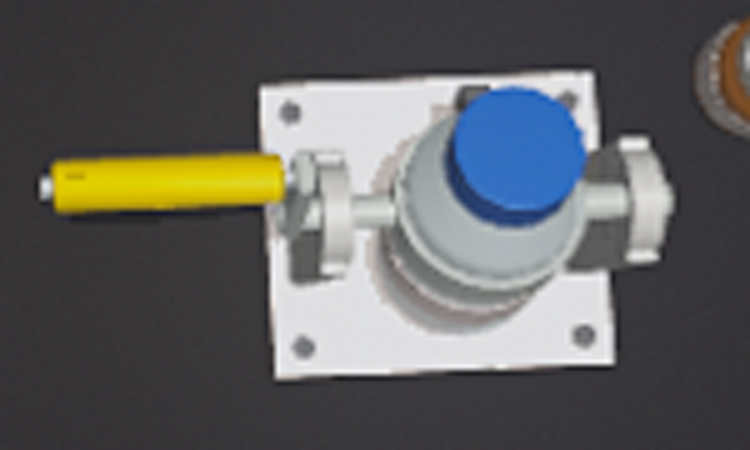

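```bash
python3 - <<'E'
from h import *
L=onz("top",(395,267),.12);R=onz("top",(441,264.4),.12);print(L,R)
d=(L-R)/np.linalg.norm(L-R);print(np.degrees(np.arctan2(-d[0],d[1])), L+d*(-.078-L[1])/d[1])
E
```

```text
[ 0.5527 -0.1735] [ 0.5568 -0.2656]
2.548943550430766 [ 0.54844864 -0.078     ]
```

>>> {"fn": "step_arm", "kwargs": {
  "plan": [
    [0,0,0,0,10],
    [0,0,0,0,10],
    [0,0,0,0,10],
    [0,0,0,0,10],
    [0,0,0,0,10],
    [0,0,0,0,10]
  ]
}}

```text
time_s: 3.95
tcp_pos: [0.5618, -0.0745, 0.1466]
eef_rot: [-180.0, -0.0, -89.0]
contact_force: [1.9, 0.5, 0.2]
gripper_width: 0.0191
gripper_force: 35.0
```

>>> {"fn": "step_arm", "kwargs": {
  "plan": [
    [0,-0.012,0.004,-0.025,10],
    [0,-0.027,0.01,-0.025,10],
    [-0.001,-0.041,0.017,-0.025,10],
    [-0.001,-0.054,0.026,-0.025,10],
    [-0.002,-0.066,0.035,-0.025,10],
    [-0.002,-0.078,0.046,-0.025,10],
    [-0.002,-0.089,0.058,-0.025,10],
    [-0.002,-0.089,0.058,-0.025,10],
    [-0.002,-0.089,0.058,-0.025,10]
  ]
}}

```text
time_s: 4.7
tcp_pos: [0.5851, -0.0737, 0.1321]
eef_rot: [-179.9, -0.0, -87.5]
contact_force: [4.4, -2.8, -0.9]
gripper_width: 0.019
gripper_force: 35.1
```

```bash
python3 - <<'E'
from h import *
s=r.get_state();print(s["tcp_pos"],s["contact_force"],s["moment"],s["eef_rot"])
cv2.imwrite("pics/s2.png",cv2.resize(eyes.capture("side")[150:430,250:570],None,fx=1.8,fy=1.8)[...,::-1])
E
```

```text
[ 0.58513814 -0.07367242  0.13209835] [ 4.41906316 -2.75732717 -0.87446209] [-0.7120935  -1.78771088 -0.28028936] [-1.79887465e+02 -1.59078211e-02 -8.74955292e+01]
```

View pics/s2.png

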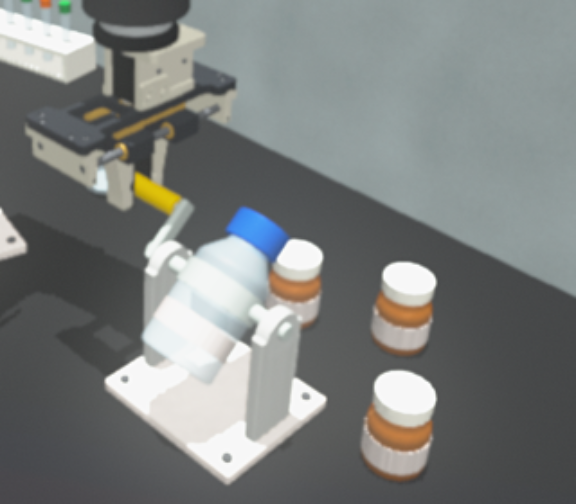

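The picture shows the handle in the fingers at (150,190) and the blue bottle tilted with the crank. The forces are low, so I continue the arc.

>>> {"fn": "step_arm", "kwargs": {
  "plan": [
    [0,-0.018,0.026,0,10],
    [0,-0.031,0.054,0,10],
    [0,-0.039,0.084,0,10],
    [0,-0.042,0.116,0,10],
    [0,-0.042,0.116,0,10]
  ]
}}

```text
time_s: 5.17
tcp_pos: [0.5959, -0.0733, 0.1024]
eef_rot: [-179.9, -0.0, -87.5]
contact_force: [6.9, -3.7, -3.0]
gripper_width: 0.019
gripper_force: 35.1
```

>>> {"fn": "step_arm", "kwargs": {
  "plan": [
    [0,0.003,0.031,0,10],
    [0,0.011,0.062,0,10],
    [0,0.024,0.09,0,10],
    [0,0.024,0.09,0,10]
  ]
}}

```text
time_s: 5.5
tcp_pos: [0.5891, -0.0735, 0.0795]
eef_rot: [-179.9, -0.0, -87.5]
contact_force: [7.2, -3.7, -8.4]
gripper_width: 0.019
gripper_force: 35.1
```

>>> {"fn": "step_arm", "kwargs": {
  "plan": [
    [0,0.016,0.028,0,10],
    [0,0.037,0.05,0,10],
    [0,0.063,0.069,0,10],
    [0,0.091,0.082,0,10],
    [0,0.106,0.087,0,10],
    [0,0.106,0.087,0,10]
  ]
}}

```text
time_s: 6.0
tcp_pos: [0.5607, -0.0745, 0.0588]
eef_rot: [180.0, 0.0, -87.5]
contact_force: [-0.6, -0.9, 5.5]
gripper_width: 0.0192
gripper_force: 35.1
```

>>> {"fn": "step_arm", "kwargs": {
  "plan": [
    [0,0.016,0.003,0,10],
    [0,0.031,0.005,0,10],
    [0,0.046,0.006,0,10],
    [0,0.046,0.006,0,10],
    [0,0.046,0.006,0,10]
  ]
}}

```text
time_s: 6.42
tcp_pos: [0.5502, -0.0748, 0.0577]
eef_rot: [-180.0, 0.0, -87.5]
contact_force: [1.7, 0.1, 6.5]
gripper_width: 0.0187
gripper_force: 35.1
```

```bash
python3 - <<'E'
from h import *
s=r.get_state();print(s["time_s"],s["tcp_pos"],s["contact_force"],s["moment"],s["eef_rot"])
a=eyes.capture("side");cv2.imwrite("pics/s3full.png",a[...,::-1])
cv2.imwrite("pics/s3.png",cv2.resize(a[190:430,280:540],None,fx=2.5,fy=2.5)[...,::-1])
cv2.imwrite("pics/t3full.png",eyes.capture("top")[...,::-1])
E
```

```text
6.4167 [ 0.55019281 -0.07484992  0.05768639] [1.66875381 0.05756703 6.49681788] [ 0.04185261 -0.44193237 -0.31506015] [-1.79952138e+02  1.40522874e-02 -8.74738647e+01]
```

View pics/s3.png

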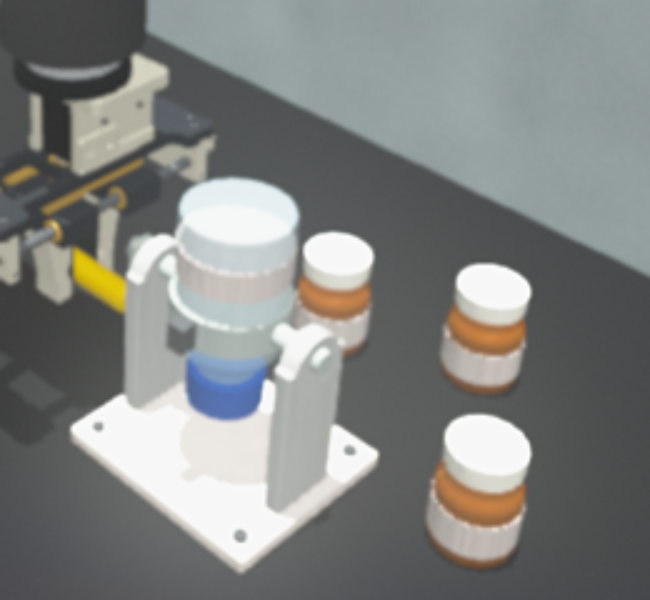

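The bottle is upside down: blue cap at the bottom at (226,385), base on top at (240,210). I'll check the residual tilt.

```bash
python3 - <<'E'
from h import *
for t in(-8,-4,0,4,8):
    a=np.radians(t);u=np.array([np.sin(a)*.999,np.sin(a)*.044,np.cos(a)]);c=np.array([.5547,-.2175,.12])
    f=lambda p:(np.array(p)-[280,190])*2.5
    print(t,f(proj("side",c+.07*u)).round(),f(proj("side",c-.07*u)).round())
a=cv2.imread("pics/s3full.png")[...,::-1];h=cv2.cvtColor(np.ascontiguousarray(a),cv2.COLOR_RGB2HSV)
m=cv2.inRange(h,(100,120,50),(130,255,255));m[:,:330]=0;m[:,420:]=0;m[:280]=0;ys,xs=np.nonzero(m);print((xs.min()-280)*2.5,(xs.max()-280)*2.5,(ys.max()-190)*2.5)
E
```

```text
-8 [223. 216.] [233. 387.]
-4 [229. 213.] [228. 391.]
0 [235. 209.] [223. 395.]
4 [240. 206.] [218. 398.]
8 [246. 204.] [212. 401.]
187.5 262.5 415.0
```

The tilt is within about 1° of fully inverted. I'll hold for 3 s.

>>> {"fn": "step_arm", "kwargs": {
  "plan": [
    [0,0,0,0,10],
    [0,0,0,0,10],
    [0,0,0,0,10],
    [0,0,0,0,10],
    [0,0,0,0,10],
    [0,0,0,0,10],
    [0,0,0,0,10],
    [0,0,0,0,10],
    [0,0,0,0,10],
    [0,0,0,0,10],
    [0,0,0,0,10],
    [0,0,0,0,10]
  ]
}}

```text
time_s: 7.52
tcp_pos: [0.5502, -0.0748, 0.0577]
eef_rot: [-180.0, 0.0, -87.5]
contact_force: [0.8, -0.3, 6.3]
gripper_width: 0.0191
gripper_force: 35.1
```

>>> {"fn": "step_arm", "kwargs": {
  "plan": [
    [0,0,0,0,10],
    [0,0,0,0,10],
    [0,0,0,0,10],
    [0,0,0,0,10],
    [0,0,0,0,10],
    [0,0,0,0,10],
    [0,0,0,0,10],
    [0,0,0,0,10],
    [0,0,0,0,10],
    [0,0,0,0,10],
    [0,0,0,0,10],
    [0,0,0,0,10]
  ]
}}

```text
time_s: 8.52
tcp_pos: [0.5502, -0.0748, 0.0577]
eef_rot: [-180.0, 0.0, -87.5]
contact_force: [0.9, -0.0, 7.4]
gripper_width: 0.0191
gripper_force: 35.1
```

>>> {"fn": "step_arm", "kwargs": {
  "plan": [
    [0,0,0,0,10],
    [0,0,0,0,10],
    [0,0,0,0,10],
    [0,0,0,0,10],
    [0,0,0,0,10],
    [0,0,0,0,10],
    [0,0,0,0,10],
    [0,0,0,0,10],
    [0,0,0,0,10],
    [0,0,0,0,10],
    [0,0,0,0,10],
    [0,0,0,0,10]
  ]
}}

```text
time_s: 9.52
tcp_pos: [0.5502, -0.0748, 0.0577]
eef_rot: [-180.0, 0.0, -87.5]
contact_force: [1.2, 0.8, 8.7]
gripper_width: 0.0191
gripper_force: 35.1
```

>>> {"fn": "step_arm", "kwargs": {
  "plan": [
    [0,-0.031,-0.003,0,10],
    [0,-0.062,-0.011,0,10],
    [0,-0.09,-0.024,0,10],
    [0,-0.116,-0.042,0,10],
    [0,-0.138,-0.064,0,10],
    [0,-0.156,-0.09,0,10],
    [0,-0.169,-0.118,0,10],
    [0,-0.177,-0.149,0,10],
    [0,-0.18,-0.18,0,10],
    [0,-0.18,-0.18,0,10]
  ]
}}

```text
time_s: 10.35
tcp_pos: [0.5961, -0.0733, 0.1046]
eef_rot: [-179.9, -0.0, -87.5]
contact_force: [-1.4, -4.2, 3.2]
gripper_width: 0.0188
gripper_force: 35.1
```

>>> {"fn": "step_arm", "kwargs": {
  "plan": [
    [0,0.003,-0.031,0,10],
    [0,0.011,-0.062,0,10],
    [0,0.024,-0.09,0,10],
    [0,0.042,-0.116,0,10],
    [0,0.064,-0.138,0,10],
    [0,0.09,-0.156,0,10],
    [0,0.118,-0.169,0,10],
    [0,0.149,-0.177,0,10],
    [0,0.18,-0.18,0,10],
    [0,0.18,-0.18,0,10],
    [0,0.18,-0.18,0,10]
  ]
}}

```text
time_s: 11.27
tcp_pos: [0.5491, -0.0748, 0.1477]
eef_rot: [179.9, 0.0, -87.5]
contact_force: [-3.8, -0.1, 4.0]
gripper_width: 0.0189
gripper_force: 35.1
```

```bash
python3 - <<'E'
from h import *
s=r.get_state();print(s["time_s"],s["tcp_pos"],s["contact_force"],s["moment"],s["eef_rot"])
a=eyes.capture("side");cv2.imwrite("pics/s4.png",cv2.resize(a[190:430,280:540],None,fx=2.5,fy=2.5)[...,::-1])
h=cv2.cvtColor(np.ascontiguousarray(a),cv2.COLOR_RGB2HSV)
m=cv2.inRange(h,(100,120,50),(130,255,255));m[:,:330]=0;m[:,420:]=0;m[:230]=0;ys,xs=np.nonzero(m);print("cap centre",(xs.min()+xs.max())/2,(ys.min()+ys.max())/2,xs.mean(),ys.mean())
for t in(-8,-4,0,4,8,14):
    q=np.radians(t);u=np.array([np.sin(q)*.999,np.sin(q)*.044,np.cos(q)]);c=np.array([.5547,-.2175,.12])
    print(t,proj("side",c+.058*u),proj("side",c+.07*u))
E
```

```text
11.2667 [ 0.54912544 -0.07478621  0.14772124] [-3.8344737  -0.05665746  4.01692396] [ 0.09621326  1.35249015 -0.3408386 ] [ 1.79936741e+02  1.94444916e-02 -8.74600457e+01]
cap centre 373.0 280.0 372.7995889003083 280.0400822199383
-8 [369.72933859 282.99077599] [369.36738453 276.58630653]
-4 [371.60048266 281.67083091] [371.64633753 275.00271897]
0 [373.45924596 280.51415003] [373.90721484 273.62126816]
4 [375.29566984 279.52546514] [376.13770067 272.4472937 ]
8 [377.10011241 278.7084191 ] [378.32594134 271.48472842]
14 [379.72665546 277.80999424] [381.50449463 270.44248849]
```

View pics/s4.png

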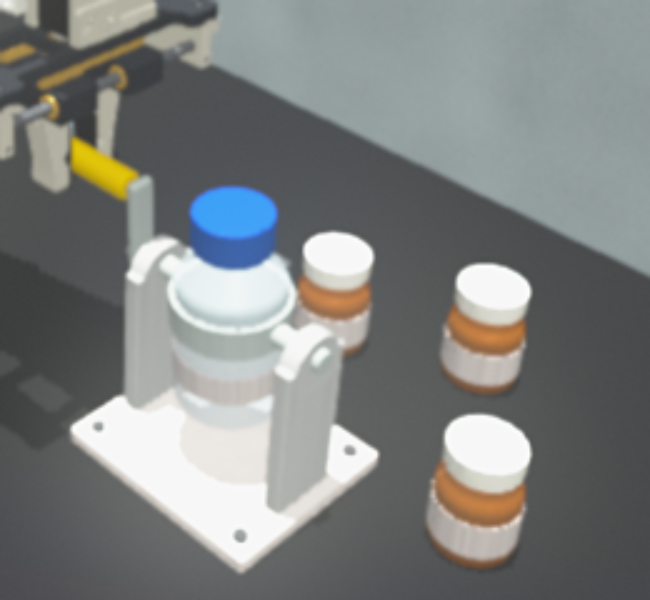

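The bottle is upright: cap at (233,225), tilt about -1° to 0°. Next I open the gripper, rise, and check.

>>> {"fn": "step_arm", "kwargs": {
  "plan": [
    [0,0,0,0,40],
    [0,0,0,0,60],
    [0,0,0,0,80],
    [0,0,0,0,80],
    [0,0,0,0,80],
    [0,0,0,0,80],
    [0,0,0,0,80],
    [0,0,0,0,80],
    [0,0,0,0,80],
    [0,0,0,0,80]
  ]
}}

```text
time_s: 12.15
tcp_pos: [0.5504, -0.075, 0.1473]
eef_rot: [-180.0, 0.0, -87.5]
contact_force: [0.4, 0.1, -0.3]
gripper_width: 0.078
gripper_force: 0.0
```

>>> {"fn": "step_arm", "kwargs": {
  "plan": [
    [0,0,-0.08,0,80],
    [0,0,-0.2,0,80],
    [0,0,-0.35,0,80],
    [0,0,-0.5,0,80],
    [0,0,-0.5,0,80],
    [0,0,-0.5,0,80]
  ]
}}

```text
time_s: 12.65
tcp_pos: [0.5515, -0.0749, 0.2751]
eef_rot: [-179.7, 0.0, -87.5]
contact_force: [-0.0, 0.4, -1.1]
gripper_width: 0.0797
gripper_force: 0.0
```

```bash
python3 - <<'E'
from h import *
s=r.get_state();print(s["time_s"],s["tcp_pos"],s["contact_force"],s["gripper_width"])
a=eyes.capture("side");cv2.imwrite("pics/s5.png",a[...,::-1])
h=cv2.cvtColor(np.ascontiguousarray(a),cv2.COLOR_RGB2HSV)
m=cv2.inRange(h,(100,120,50),(130,255,255));m[:,:330]=0;m[:,420:]=0;m[:230]=0;ys,xs=np.nonzero(m);print("cap centre",(xs.min()+xs.max())/2,(ys.min()+ys.max())/2)
E
```

```text
12.65 [ 0.55153385 -0.07487553  0.27506034] [-0.01674679  0.4258197  -1.11067806] 0.07972924682188837
cap centre 373.5 280.0
```

View pics/s5.png

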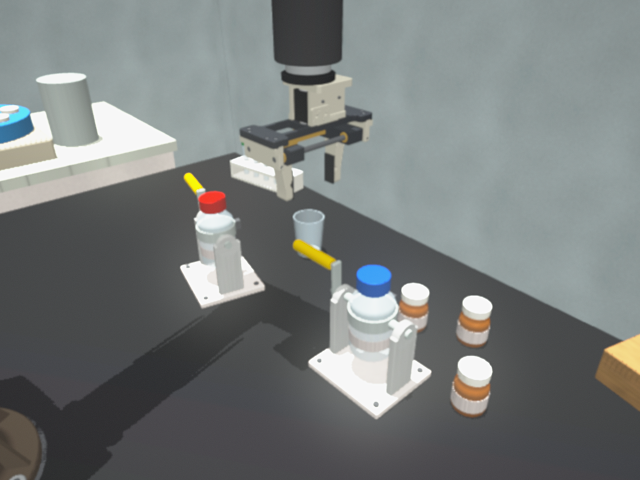

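The blue bottle stands upright (cap at (373,280)) and the gripper is clear of the crank. The red mixer, beaker and jars have not moved, so I'm handing the job in.

```bash
python3 -c "
from plant import workorder
print(workorder.close_job())"
```

```text
the job is handed in; nothing more can be done
None
```

I turned the blue-capped bottle upside down, held it there for 3 s, then turned it back upright (within about 1° by the side camera) and let go of the crank; the red-capped bottle, beaker and jars were left untouched, and I handed the job in at about 12.7 s; no verdict came back.

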